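# Slide the file crate home into its bay

### The arm

A 6-joint arm with a two-finger parallel gripper is mounted at the origin on the work surface; the furniture and walls round the work are solid. World frame = base frame: x ahead of the robot, y to its left, z up, the work surface at z = 0. Lengths are in mm, angles in rad, forces in N, time in s.
With the tool pointing down it reaches from about 350 to 775 mm from the base axis. Payload 7.3 kg.
Tool frame: the origin (TCP) lies on the front face of the gripper's body, between the roots of the fingers; the fingertips stand 66 mm ahead of it and the grasp point (between the pads) lies 47 mm ahead of it (bot.tip_extent is the distance from the TCP to the fingertips, in mm); z points along the fingers, y is the line along which they close (so a half turn about z gives the same grasp; the last joint's range is limited). The gripper opens to 92 mm and grips with 3 to 60 N. Pads are 19 mm wide; open, the fingers measure 130 mm over their backs; the gripper's body (75 mm by 190 mm) begins 47 mm behind the grasp point.
Start: joints at [-1.313, 0.342, 1.524, -0, 1.275, -0.146], TCP at [206.303, -482.781, 292.241] pointing down, gripper open.
Joint ranges: [-2.53, 2.53], [-0.77, 2.02], [0.04, 2.7], [-1, 4.14], [0.28, 2.66], [-3.11, 3.11]. Speed limits (rad/s): [2.57, 2.57, 3.14, 3.14, 3.14, 3.14].

### API

Orientations are given as [roll, pitch, yaw] about the fixed x, y, z axes, in that order (R = Rz(yaw) Ry(pitch) Rx(roll)).
In Python, from plant import readout, viewer, order, bot gives the robot as it stands.
- The arm moves only by the shell command python3 -m creep 'ROWS'. ROWS is text: rows parted by semicolons, each of 7 numbers parted by spaces: the shift along the world's x, y, z in m, then the turn, a rotation vector about the world's x, y, z in rad, then the opening in per cent of the stroke, from 0 (shut) to 100 (fully open). A call has 1 to 8 rows; each row shifts and turns the commanded pose from where the row before left it; what a row does not reach is not made up. A row lasts 1/12 s, in which the tool goes at most 41.7 mm and 7.16 degrees, less where a joint would pass 70% of its speed; a pose out of reach is approached as far as the arm can. A call is refused whole if a number of a shift passes 0.0417 or a number of a turn 0.125, either way. A call with a gripper value outside its range is refused whole. The fingers move at their own pace and stop on an object; the grip force is fixed at half the most. Time passes only in rows, so rows that do not move let the fingers close. It gives the time, the measured TCP pose, the force, the opening and the grip force at its end, in the units of the state.
- readout.get_obs(): the state, without advancing time (a new reading comes with each control period).
- viewer.capture(name): name is "side" or "top" or "wrist"; returns the picture (420x560x3 uint8, red, green, blue); there is no depth.
- viewer.camera_info(name): a dict with "fx", "fy", "cx", "cy" (pixels), "D" ([k1, k2, p1, p2, k3] as OpenCV has them; the pictures are not rectified), "origin" and "rotation" of the camera in the world. Camera axes: x right, y up, looking along -z (the intrinsics and any distortion apply to the point x, -y, -z); pixel columns grow to the right and rows downward; lengths in mm; the calibration is good to about 2 mm. A picture is of the moment at which its call begins: read the wrist's pose just before it. camera_info takes no time and is no camera call; for the wrist camera it gives the pose at the moment of the call.
- order.close_job(): hands the job in; it is judged then, once.
The state is a dict: "time": time; "joint_positions": joint angles; "dq": joint speeds; "tau": joint torques, N m; "tool_pos": TCP position; "tcp_rot": TCP orientation; "contact_force": force on the tool from outside, world axes, zero at the start; "moment": the same for the moment, N m; "grip_width": finger opening in mm; "finger_force": force on a finger pad.
Only numpy, scipy, OpenCV 4.12 (cv2) and the standard library are available. Lean on these libraries where they do the work, as an engineer would, in place of code of your own. Each camera call takes 0.05 s, during which the arm holds its last target. There are 200 camera calls.

### The job

Push the heavy file crate across the desk into the U-shaped wooden bay until its base board is fully home against the back of the bay, square and upright, then take the hand away. Push it only low down, on the base board, so that it slides: do not push on the tall slatted part or the folders, and do not tip, lift or carry it. Leave the card case, the stamp box and the compass where they are.

Things in the scene. Friction and masses are not known exactly. Their poses are not given: they have to be found in the camera images.
- file_crate: The file crate on its base board, loose, 0.7 to 0.95 kg, top-heavy: pushed higher than about 75 mm it can tip. Board: dark wood, 150 (x) x 130 (y) x 28 high. Origin: centre of the board's underside, on the desk. +x end enters the bay first, z up. The tall part covers x = -12 to +72 mm; towards -x a bare ledge of board sticks out 63 mm from it.
- push_edge (a point): Middle of the base board's edge to be pushed: the upright face at the end of the bare ledge, 130 wide, 28 high, facing the crate's -x. The point lies on the desk at x = -75 mm of file_crate.
- file_tower: The crate's tall part, not to be pushed on: pale slatted crate of folders, 84 (x) x 122 (y) mm, slats from 28 to 178 mm above the desk, folders to 213 mm. Fixed on the base board. Origin: 28 mm above the file_crate origin, same axes (the slatted part's centre is at x = +30 mm).
- bay: Fixed U of brown wooden rails 16 mm thick, 40 mm high, open towards -x; inside is bare desk 142 mm wide. Felt stops at the back, faces at x = +75 mm. Origin on the desk: where the file_crate's origin stands when home, axes parallel (6 mm play each side); the board's last 19 mm then stand out of the mouth. +x points into the bay.
- bay_mouth (a point): Middle of the bay's mouth, on the desk, at x = -56 mm of the bay. From x = -22 mm the side rails flare outwards as a lead-in to the mouth, which is about 170 mm wide.
- card_case: Bystander: flat dark red leather card case, 65 (x) x 92 (y) x 24 high, lying beside the bay on the far side from the robot. Origin: centre of its underside.
- stamp_box: Bystander: small silver stamp box with lid, 36 (x) x 54 (y) x 25 high, beside the bay on the robot's side. Origin: centre of its underside.
- compass: Bystander: round brass pocket compass lying flat, 53 mm across, 15 high, with a small ring at one side, on the right of the desk behind the crate. Origin: on its underside, 7 mm from the middle of the round case.
Things that resemble listed ones, but are neither listed nor needed, are in the scene too. Leave any blue or green look-alike of the bay alone.

How it is judged (in metres and radians):
At the end, for the whole second after the job is handed in: The base board stands in the bay within 8 mm of fully home against the back, within 10 mm of the middle, square to it within 0.07 rad, flat on the desk and at rest; card case, stamp box and compass lie flat (x of file_crate in the frame of bay between -0.008 and 0.006 m and y of file_crate in the frame of bay between -0.01 and 0.01 m and angle between the x axis of file_crate and the x axis of bay, either way round below 0.07 rad and angle between file_crate's own z axis and vertical below 0.03 rad and height (world z) of file_crate below 0.004 m and linear speed of file_crate below 0.01 m/s and angle between each of card_case, stamp_box, compass's own z axis and vertical below 0.1 rad); the robot touches nothing.
It fails at once if the crate tips (more than 0.15 rad) (angle between file_crate's own z axis and vertical above 0.15 rad).
It fails at once if the crate is lifted off the desk (more than 12 mm) (height (world z) of file_crate above 0.012 m).
It fails at once if the tall part is pushed on (more than 2 N) (contact force between file_tower and the fingers above 2 N or contact force between file_tower and the arm above 2 N).
It fails at once if the card case, stamp box or compass is moved more than 15 mm (distance of any of card_case, stamp_box, compass from where it was at the start of the episode above 0.015 m).
It also fails if it takes over 48 s, if anything falls off the work surface, if the arm or the gripper's body presses on something with over 40 N, if the wrist force passes 120 N, or if a joint passes its speed limit or range.

## Working session

There is one attempt and no reset: what is moved stays moved. The work goes in short steps, Python scripts to look and compute and a shell command to move; the robot and the scene stay as the last step left them, time stands still between calls to the robot, and variables do not carry over. Pictures are saved under pics/ and viewed, at most 10 in all, crops included, and the job is handed in when it is done.

```bash
mkdir -p pics; ls; python3 - <<'E'
from plant import readout, viewer, order, bot
import cv2
for n in ("top","side"):
    im=viewer.capture(n); cv2.imwrite(f"pics/{n}0.png",im[:,:,::-1])
    print(n,viewer.camera_info(n))
o=readout.get_obs(); print(o)
E
```

```text
pics
top {'fx': 458.4205842652679, 'fy': 458.4205842652679, 'cx': 283.263121689051, 'cy': 208.05835559182117, 'D': array([-0.0536552,  0.       ,  0.       ,  0.       ,  0.       ]), 'origin': array([ 392.0888838 ,  -27.70547357, 1234.0475756 ]), 'rotation': array([ 0.07310901, -0.01767236, -1.56341609])}
side {'fx': 415.96479272222956, 'fy': 415.96479272222956, 'cx': 275.00519010611595, 'cy': 205.36436650179323, 'D': array([-0.04765064,  0.        ,  0.        ,  0.        ,  0.        ]), 'origin': array([182.71646217, 803.09811592, 784.90426019]), 'rotation': array([ 0.90043854,  0.01573035, -2.82759389])}
{'time': 0.1, 'joint_positions': array([-1.31300704e+00,  3.42619001e-01,  1.52485795e+00,  3.24134803e-05,
        1.27541419e+00, -1.46000242e-01]), 'dq': array([-3.62404290e-04, -2.71947024e-03, -3.77189152e-03,  6.13368532e-05,
        8.19632945e-04, -2.30701425e-05]), 'tau': array([ 1.95542663e-03, -4.32005382e+01, -2.44695193e+01,  7.19852443e-02,
        5.26125426e-02, -4.46739375e-05]), 'tool_pos': array([ 206.2380535 , -482.5197518 ,  291.65425812]), 'tcp_rot': array([-3.14031248e+00, -2.19575241e-04,  4.03779930e-01]), 'contact_force': array([ 0.8667034 , -0.16750479,  0.16829978]), 'moment': array([ 0.02395212, -0.01672457,  0.04402179]), 'finger_force': 0.0, 'grip_width': 91.5354100182552}
```

View pics/top0.png

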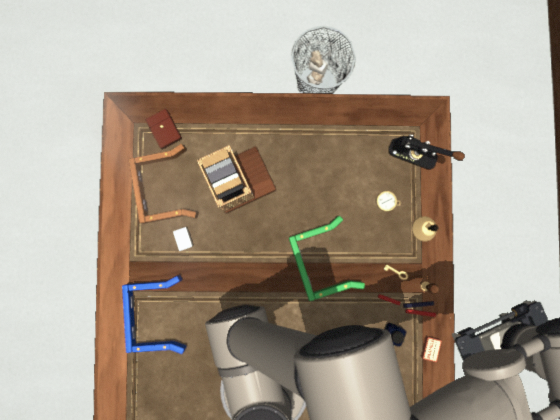

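View pics/side0.png

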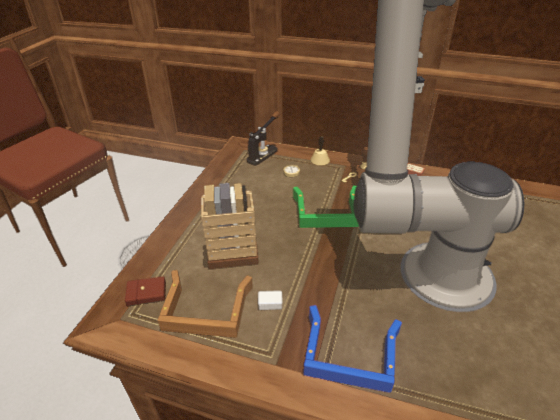

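The top view shows three U-shapes: a brown one (rails at about 140–195, 150–218), a green one (290–365, 218–298) and a blue one (125–185, 280–352). The brown wooden one fits the description, because it opens right towards the crate and has the red case (163,128) and the silver box (182,239) on either side. The crate is at (223,176) with its dark ledge at (258,172). The compass is at (387,201). I'll confirm in an enlarged crop.

```bash
cat > h.py <<'E'
import numpy as np, cv2
from scipy.spatial.transform import Rotation as R
from plant import readout, viewer, order, bot
def cam(n):
    c=viewer.camera_info(n); c["R"]=R.from_euler("xyz",c["rotation"]).as_matrix()
    c["K"]=np.array([[c["fx"],0,c["cx"]],[0,c["fy"],c["cy"]],[0,0,1]]); return c
def ray(c,uv,z):
    p=cv2.undistortPoints(np.array(uv,float).reshape(-1,1,2),c["K"],c["D"])[:,0]
    d=np.c_[p[:,0],-p[:,1],-np.ones(len(p))]@c["R"].T
    return c["origin"]+d*((z-c["origin"][2])/d[:,2])[:,None]
def proj(c,P):
    q=(np.atleast_2d(P)-c["origin"])@c["R"]; q=q*[1,-1,-1]
    return cv2.projectPoints(q,np.zeros(3),np.zeros(3),c["K"],c["D"])[0][:,0]
E
python3 - <<'E'
from h import *
im=cv2.imread("pics/top0.png"); hsv=cv2.cvtColor(im,cv2.COLOR_BGR2HSV)
for u,v in [(140,190),(170,215),(170,155),(262,165),(255,190),(270,185),(230,230),(220,150),(280,220)]: print((u,v),hsv[v,u])
c=cv2.resize(im[100:260,110:290],None,fx=3.6,fy=3.6,interpolation=cv2.INTER_CUBIC)
cv2.imwrite("pics/crop1.png",c)
c=cam("top"); print(ray(c,[(137,160),(144,219),(195,214),(183,150)],40).round(), ray(c,[(255,149),(274,188)],28).round())
E
```

```text
(140, 190) [ 11 106 106]
(170, 215) [ 12 134 215]
(170, 155) [ 13 144 200]
(262, 165) [ 11 141 123]
(255, 190) [ 11 146 136]
(270, 185) [ 10 144 138]
(230, 230) [ 17  97 132]
(220, 150) [ 17 104 230]
(280, 220) [ 17  95 129]
[[603. 338.  40.]
 [448. 315.  40.]
 [462. 182.  40.]
 [631. 217.  40.]] [[638.  28.  28.]
 [534. -23.  28.]]
```

View pics/crop1.png

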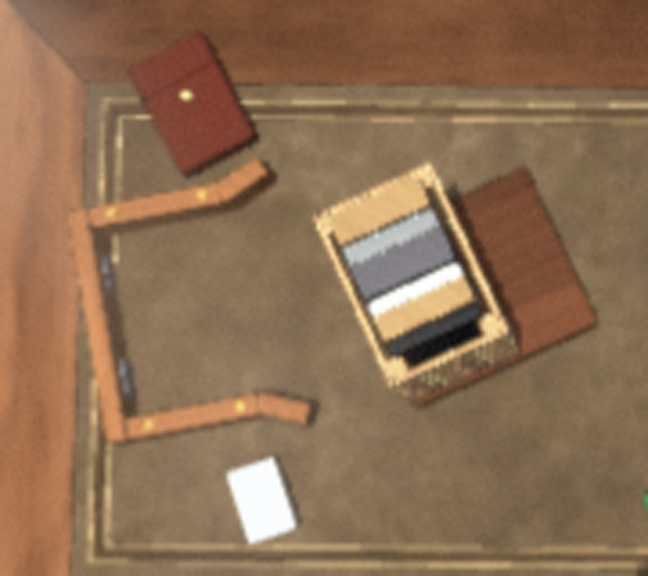

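The crop confirms it: brown U with brass dots and felt stops, dots in crop pixels at (110,213), (201,194), (148,425) and (240,407). The crate's dark ledge corners are at (525,168) and (597,322).

```bash
python3 - <<'E'
from h import *
c=cam("top"); f=lambda L,z: ray(c,[(u/3.6+110-.36,v/3.6+100-.36) for u,v in L],z)[:,:2]
d=f([(110,213),(201,194),(148,425),(240,407)],40)
print("dots",d.round(1).tolist())
m0=(d[0]+d[2])/2; m1=(d[1]+d[3])/2; w=d[0]-d[2]
ax=m0-m1; print("bay ang by mid",np.arctan2(ax[1],ax[0]),"rails",[np.arctan2(*(d[i]-d[i+1])[::-1]) for i in(0,2)],"width",np.linalg.norm(w))
tips=f([(268,172),(312,412)],40); back=f([(70,215),(112,440)],40); felt=f([(113,275),(132,390)],20)
a=np.mean([np.arctan2(*(d[i]-d[i+1])[::-1]) for i in(0,2)]); e=np.array([np.cos(a),np.sin(a)])
n=np.array([-e[1],e[0]])
mid=(d[0]+d[1]+d[2]+d[3])/4
print("axis perp:",n@mid, "x along: tips",tips@e,"back",back@e,"felt",felt@e,"dots",d@e, "tips n",tips@n,"back n",back@n)
b=f([(525,168),(597,322)],28); w=b[0]-b[1]; print("edge",b.round(1).tolist(),np.linalg.norm(w),"push_edge",b.mean(0),"crate ang (normal)",np.arctan2(w[1],w[0])+np.pi/2)
b2=f([(415,403)],28); print("side len",np.linalg.norm(b2-b[1]),np.arctan2(*(b2-b[1])[0][::-1]))
t=f([(430,165),(517,345),(318,222),(392,388)],178); print("tower",t.round(1).tolist(),np.arctan2(*(t[0]-t[1])[::-1])+np.pi/2,np.arctan2(*(t[2]-t[3])[::-1])+np.pi/2, t.mean(0))
print("card,stamp,compass",f([(193,104),(262,500)],24).round(),ray(c,[(387,201)],15).round())
E
```

```text
dots [[606.5, 329.7], [621.1, 263.3], [451.5, 297.1], [465.2, 230.6]]
bay ang by mid 1.7798647407231303 rails [np.float64(1.786496509190946), np.float64(1.773221053962368)] width 158.36187640747667
axis perp: -582.5334018769846 x along: tips [77.52092818 78.57910723] back [225.70510979 224.52927755] felt [207.66244775 208.99307181] dots [196.60277864 128.62350452 196.91475942 129.0574334 ] tips n [-668.39495339 -488.95154352] back n [-666.17198135 -497.86055501]
edge [[644.9, 26.9], [530.7, -27.4]] 126.45064527359449 push_edge [ 5.87843704e+02 -2.34917840e-01] crate ang (normal) 2.014632526621694
side len 145.8748244982019 2.0007040348769904
tower [[614.9, 81.7], [498.2, 23.8], [576.9, 153.4], [469.8, 103.6]] 2.0309626154632547 2.0059811360567945 [539.91670966  90.61797914]
card,stamp,compass [[692. 275.]
 [398. 216.]] [[ 503. -327.   15.]]
```

The crate in the bay frame is at about x = −185, y = +26 mm, yaw +0.23 rad. My plan has two steps:
1. Push the board's robot-side face outward with both open fingers, hand tilted back, to centre and square it.
2. Push it straight in on the ledge edge.

First I'll check the hand's geometry.

```bash
python3 - <<'E'
from h import *
print([a for a in dir(bot) if a[0]!='_'], bot.tip_extent)
o=readout.get_obs(); T=R.from_euler("xyz",o["tcp_rot"]).as_matrix(); c=cam("wrist")
print("wrist cam in tool",(T.T@(c["origin"]-o["tool_pos"])).round(1),"view dir",(T.T@c["R"]@[0,0,-1]).round(2))
bo=np.array([542,251.9]);a=1.78;A=np.array([[np.cos(a),-np.sin(a)],[np.sin(a),np.cos(a)]])
co=np.array([554.6,65.9]);b=a+.23;B=np.array([[np.cos(b),-np.sin(b)],[np.sin(b),np.cos(b)]])
print("crate in bay",A.T@(co-bo)); side=co+B@[10,65]; print("side contact",side)
for s in (90,12): print("standoff",s,co+B@[10,65+s])
E
```

```text
['Unreachable', 'tip_extent'] 65.5
wrist cam in tool [ 77.   -0.3 -92.4] view dir [-0.29 -0.    0.96]
crate in bay [-184.56134949   26.30338905]
side contact [491.51692486  47.31168025]
standoff 90 [410.05877416   9.04198356]
standoff 12 [480.6558381   42.20905402]
```

```bash
python3 - <<'E'
from h import *
im=cv2.imread("pics/top0.png"); h=cv2.cvtColor(im,cv2.COLOR_BGR2HSV)
m=cv2.inRange(h,(50,120,60),(75,255,255)); ys,xs=np.nonzero(m)
P=ray(cam("top"),np.c_[xs,ys],40)[:,:2]; print("green hull",P[cv2.convexHull(P.astype(np.float32),returnPoints=False)[:,0]].round()[::2].tolist())
E
python3 -m creep '0.010 0.016 0 0 0 0.122 100;0.010 0.016 0 0 0 0.122 100;0.010 0.016 0 0 0 0.122 100;0.010 0.016 0 0 0 0.122 100;0.010 0.016 0 0 0 0.122 100;0.010 0.016 0 0 0 0.122 100;0.010 0.016 0 0 0 0.122 100;0.010 0.016 0 0 0 0.122 100'
python3 -m creep '0.010 0.016 0 0 0 0.122 100;0.010 0.016 0 0 0 0.122 100;0.010 0.016 0 0 0 0.122 100;0.010 0.016 0 0 0 0.122 100;0.010 0.016 0 0 0 0.122 100;0.005 0.021 0 0 0 0.122 100;0.005 0.021 0 0 0 0.122 100;0.005 0.021 0 0 0 0.122 100'
python3 -m creep '0.005 0.021 0 0 0 0.122 100;0.005 0.021 0 0 0 0.122 100;0.005 0.021 0 0 0 0.122 100;0.005 0.021 0 0 0 0.122 100;0.005 0.021 0 0 0 0.122 100;0.005 0.021 0 0 0 0.122 100;0.005 0.021 0 0 0 0.122 100;0.005 0.021 0 0 0 0.122 100'
python3 -m creep '0.005 0.021 0 0 0 0.122 100;0.005 0.021 0 0 0 0.122 100;0 0 0 0 0 0 100;0 0 0 0 0 0 100'
```

```text
green hull [[458.0, -197.0], [457.0, -192.0], [404.0, -66.0], [342.0, -82.0], [270.0, -106.0], [245.0, -127.0], [276.0, -257.0], [455.0, -199.0]]
time: 0.77
tool_pos: [286.6, -353.8, 291.9]
tcp_rot: [-3.141, -0.001, 1.386]
contact_force: [0.6, -0.8, -0.0]
grip_width: 91.8
finger_force: 0.0
time: 1.43
tool_pos: [351.3, -210.7, 291.9]
tcp_rot: [3.142, -0.001, 2.362]
contact_force: [-0.5, -1.3, -0.1]
grip_width: 91.6
finger_force: 0.0
time: 2.1
tool_pos: [391.2, -42.6, 292.0]
tcp_rot: [3.141, -0.0, -2.945]
contact_force: [0.4, -0.4, -0.5]
grip_width: 91.7
finger_force: 0.0
time: 2.43
tool_pos: [401.2, -1.1, 292.0]
tcp_rot: [3.141, -0.001, -2.707]
contact_force: [0.4, 0.2, 0.4]
grip_width: 91.5
finger_force: 0.0
```

```bash

python3 -m creep '0.004 0.003 -0.035 0.053 -0.113 0 100;0.004 0.003 -0.035 0.053 -0.113 0 100;0.004 0.004 -0.035 0.053 -0.113 0 100;0.004 0.004 -0.035 0.053 -0.113 0 100;0 0 0 0 0 0 100;0 0 0 0 0 0 100'
python3 - <<'E'
from h import *
o=readout.get_obs();T=R.from_euler("xyz",o["tcp_rot"]).as_matrix(); print(o["joint_positions"].round(2),"tip",(o["tool_pos"]+T@[0,0,65.5]).round(1),"z",T[:,2].round(3),"y",T[:,1].round(3))
a=viewer.capture("top");b=viewer.capture("side")
cv2.imwrite("pics/two.png",np.hstack([a[60:330,80:430],b[80:350,80:430]])[:,:,::-1])
E
```

```text
time: 2.93
tool_pos: [415.3, 14.0, 186.3]
tcp_rot: [3.115, 0.383, -2.699]
contact_force: [-0.8, -0.6, 0.8]
grip_width: 91.5
finger_force: 0.0
[-0.33  0.18  2.18  0.53  0.59 -2.76] tip [436.7  26.  125.5] z [ 0.327  0.184 -0.927] y [-0.437  0.899  0.024]
```

View pics/two.png

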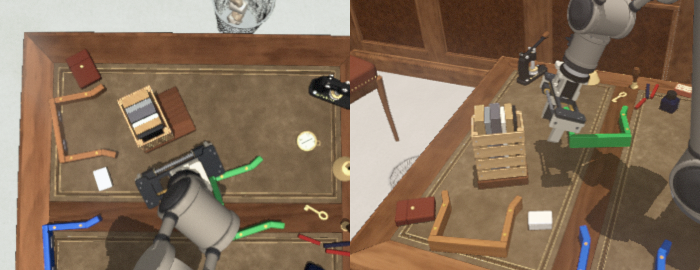

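The view shows the hand above the robot-side of the crate (left half, about (190,180)), clear of the green U and the crate. The side view (right half) shows the same. Next I'll lower it and tilt slightly more.

```bash

python3 -m creep '0.001 0 -0.02 0 -0.02 0 100;0.001 0 -0.02 0 -0.02 0 100;0.001 0 -0.02 0 -0.02 0 100;0.001 0 -0.02 0 -0.02 0 100;0 0 0 0 0 0 100'
cat > st.py <<'E'
from h import *
o=readout.get_obs();T=R.from_euler("xyz",o["tcp_rot"]).as_matrix(); bo=np.array([542,251.9]);a=1.78;A=np.array([[np.cos(a),-np.sin(a)],[np.sin(a),np.cos(a)]])
t=o["tool_pos"]+T@[0,0,65.5]
print("q",o["joint_positions"].round(2),"tip",t.round(1),"bay",(A.T@(t[:2]-bo)).round(1),"z",T[:,2].round(3),"y",T[:,1].round(3),"F",o["contact_force"].round(1))
E
python3 st.py
```

```text
time: 3.45
tool_pos: [431.9, 23.3, 127.4]
tcp_rot: [-3.127, 0.426, -2.686]
contact_force: [-0.5, -0.2, -0.3]
grip_width: 91.8
finger_force: 0.0
q [-0.29  0.33  2.24  0.87  0.36 -3.1 ] tip [456.6  34.4  67.8] bay [-195.   128.8] z [ 0.377  0.169 -0.911] y [-0.435  0.901 -0.013] F [-0.5 -0.2 -0.3]
```

The tilt on the near side runs into wrist limits, so I'm abandoning the side push. Instead I'll steer the crate with both fingers on the ledge edge: an S-curve, with the hand tilted back from the tower. First step is to retreat up and go round.

```bash

python3 -m creep '-0.003 -0.003 0.03 -0.04 0.09 0 100;-0.003 -0.003 0.03 -0.04 0.09 0 100;-0.003 -0.003 0.03 -0.04 0.09 0 100;-0.003 -0.003 0.03 -0.03 0.09 0 100;0 0 0.03 -0.02 0.05 0 100;0 0 0.03 0 0 0 100;0 0 0 0 0 0 100'
python3 st.py
```

```text
time: 4.03
tool_pos: [428.9, 23.8, 271.7]
tcp_rot: [3.111, 0.155, -2.68]
contact_force: [0.8, 0.7, 0.2]
grip_width: 92.0
finger_force: 0.0
q [-0.19  0.13  1.88  0.14  1.03 -2.29] tip [437.1  30.  207. ] bay [-195.2  148.7] z [ 0.125  0.096 -0.988] y [-0.45   0.893  0.03 ] F [0.8 0.7 0.2]
```

```bash

python3 -m creep '0 -0.005 0.02 -0.048 0.062 0 100;0 -0.01 0.02 -0.048 0.062 0 100;0.01 -0.02 0.01 0 0 -0.122 100;0.01 -0.02 0 0 0 -0.122 100;0.01 -0.02 0 0 0 -0.122 100;0.02 -0.01 0 0 0 -0.122 100;0.02 -0.01 0 0 0 -0.122 100;0.02 -0.01 0 0 0 -0.122 100'
python3 -m creep '0.02 -0.005 0 0 0 -0.122 100;0.02 -0.005 0 0 0 -0.122 100;0.02 -0.005 0 0 0 -0.122 100;0.02 0 0 0 0 -0.122 100;0.02 0 0 0 0 -0.122 100;0.02 0 0 0 0 -0.122 100;0.01 0 0 0 0 -0.122 100;0 0 0 0 0 0 100'
python3 st.py
```

```text
time: 4.7
tool_pos: [516.4, -81.8, 315.7]
tcp_rot: [3.135, -0.006, 2.864]
contact_force: [-0.1, -0.7, 0.9]
grip_width: 91.9
finger_force: 0.0
time: 5.37
tool_pos: [647.1, -95.9, 314.7]
tcp_rot: [3.132, -0.004, 2.012]
contact_force: [-0.9, 0.2, -0.4]
grip_width: 91.9
finger_force: 0.0
q [-0.27  0.57  1.09  0.01  1.48 -0.71] tip [647.5 -95.4 249.2] bay [-361.6  -31.1] z [ 0.006  0.008 -1.   ] y [0.904 0.427 0.009] F [-0.9  0.2 -0.4]
```

```bash

python3 -m creep '-0.008 0.006 -0.03 0.105 0.05 0 100;-0.008 0.006 -0.03 0.105 0.05 0 100;-0.008 0.006 -0.03 0.105 0.05 0 100;0 0 -0.035 0 0 0 100;0 0 -0.035 0 0 0 100;0 0 0 0 0 0 100'
python3 st.py
```

```text
time: 5.87
tool_pos: [618.1, -77.3, 148.2]
tcp_rot: [3.14, -0.363, 2.017]
contact_force: [-1.5, 1.1, -1.3]
grip_width: 91.9
finger_force: 0.0
q [-0.35  0.76  1.26  0.26  1.4  -0.88] tip [608.2 -56.3  87. ] bay [-315.2   -0.7] z [-0.152  0.321 -0.935] y [0.902 0.432 0.001] F [-1.5  1.1 -1.3]
```

```bash

python3 -m creep '0 0 -0.03 0 0 0 100;0 0 -0.027 0 0 0 100;0 0 -0.02 0 0 0 100;0 0 0 0 0 0 100'
python3 st.py
python3 - <<'E'
from h import *
a=viewer.capture("top");b=viewer.capture("side")
cv2.imwrite("pics/three.png",cv2.resize(np.hstack([a[90:270,100:330],b[130:310,150:380]])[:,:,::-1],None,fx=1.7,fy=1.7,interpolation=cv2.INTER_CUBIC))
E
```

```text
time: 6.2
tool_pos: [620.4, -77.0, 75.9]
tcp_rot: [3.134, -0.358, 2.02]
contact_force: [-1.1, 0.1, 0.2]
grip_width: 91.2
finger_force: 0.0
q [-0.35  0.85  1.3   0.27  1.26 -0.91] tip [610.8 -56.1  14.6] bay [-315.6   -3.4] z [-0.146  0.319 -0.936] y [0.902 0.432 0.007] F [-1.1  0.1  0.2]
```

View pics/three.png

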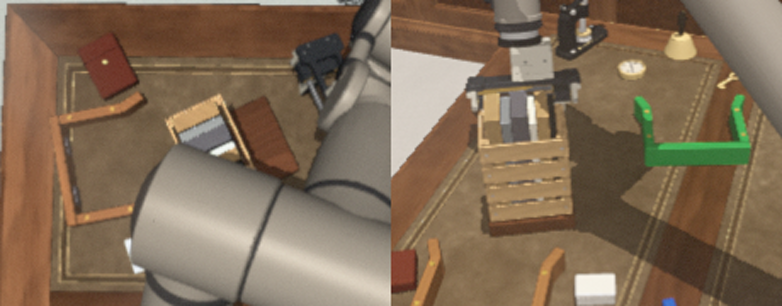

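The picture shows the hand upright behind the ledge. In the top view the fingers are at about (330,95) right of the ledge, and in the side view the hand is clear behind the tower. I'll approach the edge now.

```bash

python3 -m creep '-0.005 0.009 -0.002 0 0 0 100;-0.005 0.009 -0.002 0 0 0 100;-0.005 0.009 0 0 0 0 100;-0.004 0.009 0 0 0 0 100;0 0 0 0 0 0 100'; python3 st.py
python3 -m creep '-0.001 0.003 0 0 0 0 100;-0.001 0.003 0 0 0 0 100;0 0 0 0 0 0 100'; python3 st.py
python3 -m creep '-0.001 0.003 0 0 0 0 100;-0.001 0.003 0 0 0 0 100;0 0 0 0 0 0 100'; python3 st.py
```

```text
time: 6.72
tool_pos: [602.3, -39.1, 74.6]
tcp_rot: [3.13, -0.356, 2.021]
contact_force: [-0.6, -0.8, -0.0]
grip_width: 92.1
finger_force: 0.0
q [-0.3   0.81  1.4   0.29  1.19 -0.89] tip [593.  -18.2  13.2] bay [-274.8    6.2] z [-0.141  0.319 -0.937] y [0.902 0.431 0.011] F [-0.6 -0.8 -0. ]
time: 6.97
tool_pos: [601.0, -34.8, 73.6]
tcp_rot: [3.13, -0.356, 2.019]
contact_force: [0.1, 0.2, -0.4]
grip_width: 91.7
finger_force: 0.0
q [-0.3   0.81  1.4   0.29  1.19 -0.89] tip [591.8 -13.9  12.2] bay [-270.4    6.5] z [-0.141  0.319 -0.937] y [0.903 0.43  0.011] F [ 0.1  0.2 -0.4]
time: 7.22
tool_pos: [599.2, -29.4, 73.4]
tcp_rot: [3.13, -0.355, 2.019]
contact_force: [-0.5, -2.2, 0.2]
grip_width: 91.6
finger_force: 0.9
q [-0.29  0.8   1.41  0.29  1.18 -0.88] tip [590.   -8.6  12. ] bay [-264.8    7.2] z [-0.14   0.318 -0.938] y [0.903 0.429 0.011] F [-0.5 -2.2  0.2]
```

```bash

python3 -m creep '-0.004 0.004 0 0 0 -0.02 100;-0.005 0.003 0 0 0 -0.03 100;-0.005 0.003 0 0 0 -0.03 100;-0.005 0.003 0 0 0 -0.03 100;0 0 0 0 0 0 100'; python3 st.py
cat > see.py <<'E'
from h import *
import sys
a=viewer.capture("top");b=viewer.capture("side")
cv2.imwrite(f"pics/{sys.argv[1]}.png",cv2.resize(np.hstack([a[90:270,100:330],b[130:310,150:380]])[:,:,::-1],None,fx=1.7,fy=1.7,interpolation=cv2.INTER_CUBIC))
cv2.imwrite(f"pics/{sys.argv[1]}_top.png",a[:,:,::-1]);cv2.imwrite(f"pics/{sys.argv[1]}_side.png",b[:,:,::-1])
E
python3 see.py four
```

```text
time: 7.63
tool_pos: [579.0, -15.8, 73.5]
tcp_rot: [3.131, -0.357, 1.906]
contact_force: [1.6, -1.9, -0.8]
grip_width: 91.6
finger_force: 1.2
q [-0.29  0.76  1.51  0.33  1.1  -0.81] tip [572.1   6.   12.1] bay [-246.8   21.6] z [-0.105  0.333 -0.937] y [0.946 0.325 0.01 ] F [ 1.6 -1.9 -0.8]
```

View pics/four.png

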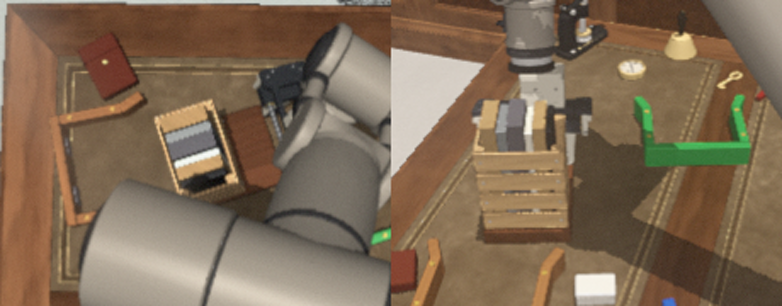

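The crate is turning with the fingers: its slatted top corners are at crop (156,120), (213,101), (243,185) and (185,203). I'll measure them.

```bash
cat > tw.py <<'E'
from h import *
a=1.78;bo=np.array([542,251.9]);A=np.array([[np.cos(a),-np.sin(a)],[np.sin(a),np.cos(a)]])
def crate(L,s,off,c="top"):   # corners of tower top: front-far, rear-far, rear-near, front-near
    p=(ray(cam(c),[(u/s+off[0],v/s+off[1]) for u,v in L],178)[:,:2]-bo)@A
    w=(p[0]-p[3])+(p[1]-p[2]); ph=np.arctan2(w[1],w[0])+np.pi/2; m=p.mean(0)
    print("sizes",[round(float(np.linalg.norm(p[i]-p[i-1])),0) for i in range(4)],"origin bay",(m-30*np.array([np.cos(ph),np.sin(ph)])).round(1),"phi",round(ph,3))
if __name__=="__main__":
    crate([(318,222),(430,165),(517,345),(392,388)],3.6,(110,100))
    crate([(156,120),(213,101),(243,185),(185,203)],1.7,(100,90))
E
python3 tw.py
```

```text
sizes [118.0, 81.0, 130.0, 85.0] origin bay [-187.1   29.4] phi 0.239
sizes [121.0, 82.0, 123.0, 82.0] origin bay [-169.    32.6] phi 0.146
```

```bash

python3 -m creep '-0.005 0.003 0 0 0 -0.036 100;-0.005 0.003 0 0 0 -0.036 100;-0.005 0.003 0 0 0 -0.036 100;-0.005 0.003 0 0 0 -0.036 100;-0.005 0.003 0 0 0 -0.036 100;-0.005 0.003 0 0 0 -0.036 100;0 0 0 0 0 0 100'; python3 st.py
python3 see.py five
```

```text
time: 8.32
tool_pos: [549.3, 2.2, 73.5]
tcp_rot: [3.131, -0.357, 1.691]
contact_force: [-0.8, -2.3, -0.2]
grip_width: 91.9
finger_force: 1.1
q [-0.29  0.69  1.66  0.41  0.96 -0.67] tip [547.2  25.   12.1] bay [-223.1   42. ] z [-0.032  0.348 -0.937] y [0.993 0.117 0.01 ] F [-0.8 -2.3 -0.2]
```

View pics/five.png

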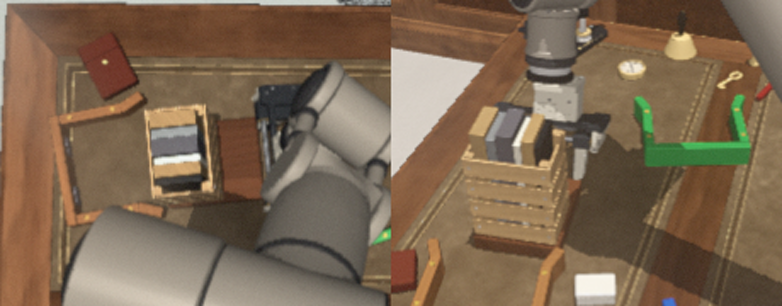

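The slatted top is now at crop (146,111), (208,104), (215,192), (152,198), with the ledge flush against the fingers.

```bash
python3 -c "
from tw import *
crate([(146,111),(208,104),(215,192),(152,198)],1.7,(100,90))"
```

```text
sizes [120.0, 85.0, 122.0, 86.0] origin bay [-144.1   33.9] phi -0.115
```

```bash
python3 - <<'E'
import cv2,numpy as np
s=cv2.imread("pics/five_side.png")[225:300,170:270];t=cv2.imread("pics/five_top.png")[165:240,165:225]
z=lambda i:cv2.resize(i,None,fx=5,fy=5,interpolation=cv2.INTER_CUBIC)
cv2.imwrite("pics/six.png",np.hstack([z(s),z(t)]))
E
```

```text
(no output)
```

View pics/six.png

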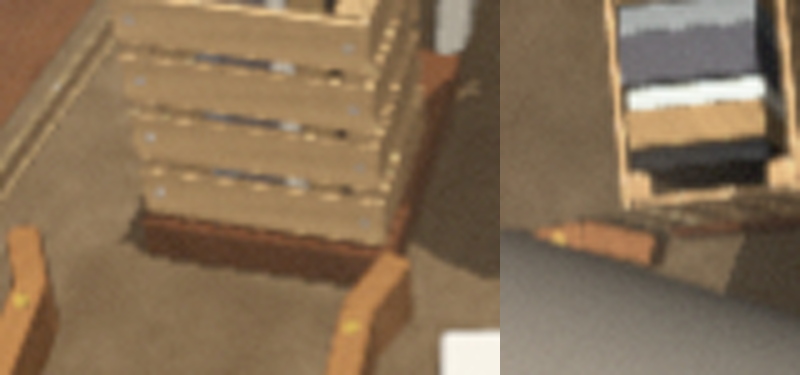

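Zoomed view: the board's front top corners are at (142,208) and (390,245). The inner rail tips are at (38,230) and (377,258), so the near corner is almost at the near rail's tip. I'll measure it.

```bash
python3 - <<'E'
from tw import *
g=lambda c,L,z,o:((ray(cam(c),[(u/5+o[0]-.4,v/5+o[1]-.4) for u,v in L],z)[:,:2]-bo)@A).round(1).tolist()
print("board front top corners (side)",g("side",[(142,208),(390,245)],28,(170,225)))
print("board front bottom far, near-ish(on line)",g("side",[(145,250),(350,283)],0,(170,225)))
print("rail tips inner far, near; outer near",g("side",[(38,230),(377,258),(410,257)],40,(170,225)))
print("dots side",g("side",[(19,300),(350,326)],40,(170,225)))
print("top: near tip inner, outer-end, dot",g("top",[(655,228),(652,262),(558,238)],40,(165-100,165)))
E
```

```text
board front top corners (side) [[-75.9, -40.3], [-63.0, 86.7]]
board front bottom far, near-ish(on line) [[-73.2, -41.8], [-61.3, 65.3]]
rail tips inner far, near; outer near [[-45.9, -82.9], [-43.6, 84.2], [-45.6, 99.8]]
dots side [[-1.8, -79.1], [-1.2, 78.5]]
top: near tip inner, outer-end, dot [[-55.4, 83.2], [-50.6, 100.3], [-4.8, 78.2]]
```

There is about 15 mm of gap before the tip, so a tight clockwise turn clears it. I'll track the slat-top corners by optical flow, without spending more views.

```bash
cat > trk.py <<'E'
import sys
from tw import *
a_,b_=sys.argv[1:3]   # old name, new name
old=cv2.imread(f"pics/{a_}_top.png",0); im=viewer.capture("top")[:,:,::-1]; s=viewer.capture("side")[:,:,::-1]
cv2.imwrite(f"pics/{b_}_top.png",im); cv2.imwrite(f"pics/{b_}_side.png",s)
p=np.load(f"{a_}.npy").astype(np.float32)
q,st,e=cv2.calcOpticalFlowPyrLK(old,cv2.cvtColor(im,cv2.COLOR_BGR2GRAY),p.reshape(-1,1,2),None,winSize=(15,15),maxLevel=2)
q=q[:,0]; print("err",e.ravel().round(1),st.ravel(),q.round(1).tolist()); np.save(b_+".npy",q); crate(q,1,(0,0))
E
python3 -c "
import numpy as np; np.save('five.npy',np.array([(146,111),(208,104),(215,192),(152,198)])/1.7+[100,90])"
python3 -m creep '-0.003 0.003 0 0 0 -0.03 100;-0.003 0.003 0 0 0 -0.03 100;-0.003 0.003 0 0 0 -0.03 100;-0.003 0.003 0 0 0 -0.03 100;0 0 0 0 0 0 100'; python3 st.py; python3 trk.py five v6
```

```text
time: 8.83
tool_pos: [537.3, 14.4, 73.4]
tcp_rot: [3.131, -0.357, 1.57]
contact_force: [-0.1, -2.4, 0.8]
grip_width: 92.0
finger_force: 1.2
q [-0.28  0.66  1.74  0.45  0.89 -0.59] tip [538.   37.3  12.1] bay [-209.1   48.4] z [ 0.011  0.349 -0.937] y [ 1.    -0.004  0.01 ] F [-0.1 -2.4  0.8]
err [21.3  5.2  9.1  9.7] [1 1 1 1] [[183.89999389648438, 154.3000030517578], [219.3000030517578, 151.1999969482422], [218.3000030517578, 203.60000610351562], [181.3000030517578, 203.60000610351562]]
sizes [115.0, 83.0, 123.0, 85.0] origin bay [-131.7   32.8] phi -0.222
```

```bash

python3 -m creep '0.001 0.004 0 0 0 0 100;0.001 0.004 0 0 0 0 100;0.001 0.004 0 0 0 0 100;0.001 0.004 0 0 0 0 100;0 0 0 0 0 0 100'; python3 st.py; python3 trk.py v6 v7
```

```text
time: 9.35
tool_pos: [542.3, 30.2, 73.5]
tcp_rot: [3.13, -0.356, 1.574]
contact_force: [-0.1, -2.5, -0.5]
grip_width: 92.0
finger_force: 1.3
q [-0.25  0.67  1.73  0.46  0.88 -0.57] tip [543.   53.1  12.1] bay [-194.7   40.4] z [ 0.011  0.349 -0.937] y [ 1.    -0.001  0.011] F [-0.1 -2.5 -0.5]
err [25.3  7.  10.6  7.8] [1 1 1 1] [[176.10000610351562, 152.10000610351562], [212.5, 149.10000610351562], [211.8000030517578, 201.89999389648438], [175.0, 202.39999389648438]]
sizes [118.0, 85.0, 124.0, 85.0] origin bay [-117.   25.] phi -0.204
```

Friction carries it exactly, with no slip. I'll continue slightly steeper.

```bash

python3 -m creep '0.0016 0.0045 0 0 0 0 100;0.0016 0.0045 0 0 0 0 100;0.0016 0.0045 0 0 0 0 100;0.0016 0.0045 0 0 0 0 100;0 0 0 0 0 0 100'; python3 st.py; python3 trk.py v7 v8
```

```text
time: 9.87
tool_pos: [548.4, 48.2, 73.4]
tcp_rot: [3.131, -0.356, 1.573]
contact_force: [-0.1, -2.6, 0.2]
grip_width: 91.8
finger_force: 1.2
q [-0.21  0.67  1.71  0.46  0.88 -0.53] tip [549.1  71.   12. ] bay [-178.4   30.6] z [ 0.01   0.349 -0.937] y [ 1.    -0.002  0.01 ] F [-0.1 -2.6  0.2]
err [20.3  8.1 11.5  4. ] [1 1 1 1] [[169.3000030517578, 152.89999389648438], [205.0, 146.5], [204.5, 199.1999969482422], [167.60000610351562, 199.6999969482422]]
sizes [110.0, 84.0, 123.0, 85.0] origin bay [-101.4   17.5] phi -0.208
```

```bash

python3 -m creep '0.0026 0.0053 0 0 0 0.021 100;0.0026 0.0053 0 0 0 0.021 100;0.0026 0.0053 0 0 0 0.021 100;0.0026 0.0053 0 0 0 0.021 100;0.0026 0.0053 0 0 0 0.021 100;0 0 0 0 0 0 100'; python3 st.py; sed -i 's/^q=q\[:,0\]/q=q[:,0]; q[0]=q[1]+q[3]-q[2]/' trk.py; python3 trk.py v8 v9
```

```text
time: 10.47
tool_pos: [561.9, 75.3, 73.5]
tcp_rot: [3.13, -0.356, 1.68]
contact_force: [0.9, -1.6, -0.0]
grip_width: 91.8
finger_force: 1.0
q [-0.16  0.7   1.65  0.44  0.93 -0.55] tip [560.2  98.1  12.1] bay [-154.2   14.1] z [-0.026  0.348 -0.937] y [0.994 0.105 0.011] F [ 0.9 -1.6 -0. ]
err [13.   6.9  9.4  4.5] [1 1 1 1] [[154.1999969482422, 148.39999389648438], [191.1999969482422, 145.3000030517578], [195.1999969482422, 197.89999389648438], [158.3000030517578, 201.0]]
sizes [124.0, 86.0, 124.0, 86.0] origin bay [-75.3   5.8] phi -0.107
```

```bash

python3 -m creep '0.0026 0.0053 0 0 0 0.021 100;0.0026 0.0053 0 0 0 0.021 100;0.0026 0.0053 0 0 0 0.021 100;0.0026 0.0053 0 0 0 0.021 100;0.0026 0.0053 0 0 0 0.021 100;0 0 0 0 0 0 100'; python3 st.py; python3 trk.py v9 v10
```

```text
time: 11.07
tool_pos: [574.6, 101.5, 73.4]
tcp_rot: [3.13, -0.356, 1.784]
contact_force: [1.4, -2.1, -0.1]
grip_width: 91.8
finger_force: 1.1
q [-0.1   0.73  1.58  0.42  0.98 -0.58] tip [570.5 124.   12. ] bay [-131.1   -1.3] z [-0.063  0.343 -0.937] y [0.978 0.208 0.011] F [ 1.4 -2.1 -0.1]
err [14.  21.   8.7  9.5] [1 1 1 1] [[141.89999389648438, 150.89999389648438], [178.39999389648438, 144.6999969482422], [187.0, 196.39999389648438], [150.5, 202.60000610351562]]
sizes [123.0, 86.0, 123.0, 86.0] origin bay [-51.9  -0.5] phi -0.018
```

Aligned at x = −52, y ≈ 0, φ ≈ 0. Now straight in.

```bash

python3 -m creep '-0.001 0.005 0 0 0 0 100;-0.001 0.005 0 0 0 0 100;-0.001 0.005 0 0 0 0 100;-0.001 0.005 0 0 0 0 100;0 0 0 0 0 0 100'; python3 st.py
python3 -m creep '-0.001 0.005 0 0 0 0 100;-0.001 0.005 0 0 0 0 100;-0.001 0.005 0 0 0 0 100;-0.001 0.003 0 0 0 0 100;0 0 0 0 0 0 100'; python3 st.py;  python3 trk.py v10 v11
```

```text
time: 11.58
tool_pos: [570.1, 121.2, 73.5]
tcp_rot: [3.13, -0.356, 1.782]
contact_force: [0.9, -2.1, -0.3]
grip_width: 91.8
finger_force: 1.0
q [-0.07  0.72  1.6   0.43  0.96 -0.55] tip [566.  143.6  12.1] bay [-110.9   -1. ] z [-0.062  0.343 -0.937] y [0.979 0.206 0.01 ] F [ 0.9 -2.1 -0.3]
time: 12.0
tool_pos: [566.2, 139.0, 73.4]
tcp_rot: [3.13, -0.356, 1.782]
contact_force: [0.8, -2.1, -0.3]
grip_width: 91.7
finger_force: 1.3
q [-0.04  0.72  1.6   0.43  0.95 -0.53] tip [562.1 161.5  12. ] bay [-92.6  -0.9] z [-0.062  0.343 -0.937] y [0.978 0.206 0.011] F [ 0.8 -2.1 -0.3]
err [13.4 23.4  7.  19.8] [1 1 1 1] [[125.9000015258789, 154.39999389648438], [162.5, 147.89999389648438], [170.8000030517578, 199.39999389648438], [134.1999969482422, 205.89999389648438]]
sizes [123.0, 87.0, 123.0, 86.0] origin bay [-13.7  -0.5] phi -0.02
```

Nearly home. I'll use slow steps until the force rises at the felt stops.

```bash

python3 -m creep '-0.0004 0.002 0 0 0 0 100;-0.0004 0.002 0 0 0 0 100;-0.0004 0.002 0 0 0 0 100;-0.0004 0.002 0 0 0 0 100;0 0 0 0 0 0 100'; python3 st.py
python3 -m creep '-0.0002 0.001 0 0 0 0 100;-0.0002 0.001 0 0 0 0 100;0 0 0 0 0 0 100'; python3 st.py
python3 -m creep '-0.0002 0.001 0 0 0 0 100;-0.0002 0.001 0 0 0 0 100;0 0 0 0 0 0 100'; python3 st.py; python3 trk.py v11 v12
```

```text
time: 12.52
tool_pos: [564.8, 146.7, 73.4]
tcp_rot: [3.13, -0.356, 1.783]
contact_force: [0.6, -4.3, -0.2]
grip_width: 92.0
finger_force: 2.0
q [-0.03  0.72  1.6   0.44  0.94 -0.52] tip [560.7 169.2  12. ] bay [-84.8  -1.1] z [-0.062  0.343 -0.937] y [0.978 0.206 0.011] F [ 0.6 -4.3 -0.2]
time: 12.77
tool_pos: [564.5, 148.6, 73.4]
tcp_rot: [3.13, -0.356, 1.783]
contact_force: [1.7, -4.0, 0.3]
grip_width: 91.9
finger_force: 2.3
q [-0.02  0.72  1.61  0.44  0.94 -0.52] tip [560.4 171.1  12. ] bay [-82.9  -1.2] z [-0.062  0.343 -0.937] y [0.978 0.206 0.011] F [ 1.7 -4.   0.3]
time: 13.02
tool_pos: [564.0, 150.6, 73.4]
tcp_rot: [3.13, -0.356, 1.783]
contact_force: [1.0, -3.9, -0.1]
grip_width: 91.8
finger_force: 2.3
q [-0.02  0.72  1.61  0.44  0.94 -0.51] tip [560.  173.1  12. ] bay [-80.8  -1.2] z [-0.062  0.343 -0.937] y [0.978 0.206 0.011] F [ 1.  -3.9 -0.1]
err [ 5.6 11.   5.5 12.8] [1 1 1 1] [[121.0, 155.5], [157.89999389648438, 149.0], [166.0, 200.39999389648438], [129.1999969482422, 206.89999389648438]]
sizes [122.0, 87.0, 122.0, 86.0] origin bay [-2.2 -0.3] phi -0.021
```

```bash

python3 -m creep '-0.0002 0.001 0 0 0 0 100;-0.0002 0.001 0 0 0 0 100;0 0 0 0 0 0 100'; python3 st.py
python3 -m creep '-0.0002 0.001 0 0 0 0 100;0 0 0 0 0 0 100'; python3 st.py; python3 trk.py v12 v13
```

```text
time: 13.37
tool_pos: [563.8, 151.9, 73.4]
tcp_rot: [3.13, -0.354, 1.783]
contact_force: [1.4, -9.4, 1.0]
grip_width: 91.7
finger_force: 4.4
q [-0.02  0.72  1.61  0.44  0.94 -0.51] tip [559.8 174.3  12. ] bay [-79.6  -1.3] z [-0.062  0.342 -0.938] y [0.978 0.206 0.011] F [ 1.4 -9.4  1. ]
time: 13.53
tool_pos: [563.8, 152.2, 73.5]
tcp_rot: [3.13, -0.353, 1.783]
contact_force: [0.7, -12.8, 2.5]
grip_width: 92.0
finger_force: 6.3
q [-0.02  0.72  1.61  0.44  0.94 -0.51] tip [559.8 174.5  12. ] bay [-79.4  -1.4] z [-0.061  0.341 -0.938] y [0.978 0.206 0.011] F [  0.7 -12.8   2.5]
err [2.5 4.1 4.5 3.8] [1 1 1 1] [[120.69999694824219, 155.5], [157.60000610351562, 149.10000610351562], [165.6999969482422, 200.5], [128.8000030517578, 206.89999389648438]]
sizes [122.0, 87.0, 122.0, 87.0] origin bay [-1.5 -0.2] phi -0.023
```

The force climbs to 13 N and motion has stopped, so the board is home. I'll back away and check.

```bash

python3 -m creep '0.002 -0.008 0 0 0 0 100;0.004 -0.02 0 0 0 0 100;0.004 -0.02 0 0 0 0 100;0.004 -0.02 0 0 0 0 100;0.004 -0.02 0.01 0 0 0 100;0.004 -0.03 0.03 0 0 0 100;0.004 -0.03 0.03 0 0 0 100;0.004 -0.03 0.03 0 0 0 100'
python3 -m creep '0 -0.03 0.03 0 0 0 100;0 -0.03 0.03 0 0 0 100;0 -0.03 0.03 0 0 0 100;0 -0.03 0.03 0 0 0 100;0 -0.03 0.02 0 0 0 100;0 -0.03 0.02 0 0 0 100;0 0 0 0 0 0 100;0 0 0 0 0 0 100'
python3 st.py; python3 see.py last
```

```text
time: 14.3
tool_pos: [592.5, -22.6, 172.2]
tcp_rot: [3.132, -0.359, 1.783]
contact_force: [1.7, 0.0, 0.7]
grip_width: 91.9
finger_force: 0.0
time: 14.97
tool_pos: [593.0, -201.1, 329.8]
tcp_rot: [3.129, -0.356, 1.781]
contact_force: [0.1, -0.1, -0.6]
grip_width: 91.8
finger_force: 0.0
q [-0.56  0.62  1.02  0.27  1.75 -0.75] tip [ 589.1 -178.6  268.4] bay [-430.9   43.4] z [-0.061  0.344 -0.937] y [0.979 0.205 0.012] F [ 0.1 -0.1 -0.6]
```

View pics/last.png

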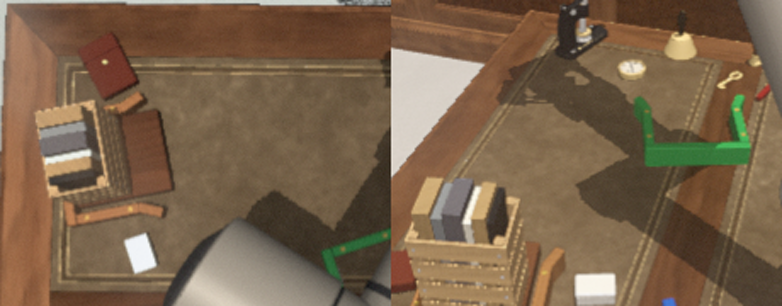

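The crate sits in the brown bay, upright. Its ledge edge runs from (157,111) to (172,188), sticking out past the rail tips, and the card case, stamp box and compass look unmoved. I'll check the ledge edge numerically before handing in.

```bash
python3 - <<'E'
from tw import *
p=(ray(cam("top"),[(157/1.7+100,111/1.7+90),(172/1.7+100,188/1.7+90)],28)[:,:2]-bo)@A
w=p[0]-p[1]; print(p.round(1),"mid",p.mean(0).round(1),"phi",np.arctan2(w[1],w[0])+np.pi/2)
crate([(36,113),(95,101),(109,188),(50,199)],1.7,(100,90))
E
```

```text
[[-72.2 -63.5]
 [-72.7  59.9]] mid [-72.5  -1.8] phi 0.003770110498158008
sizes [120.0, 83.0, 122.0, 82.0] origin bay [-0.1  0.2] phi -0.018
```

Home to within about 2 mm and square, and the hand is clear.

```bash
python3 -c "
from plant import order
print(order.close_job())"
```

```text
the job is handed in; nothing more can be done
None
```

The crate is fully home in the brown bay, within about 3 mm of home by my camera measurements, square and upright; it was pushed only low on the base board's ledge edge, the hand is clear, and the job is handed in (no verdict came back).

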